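# Clip the line laser home on the check stand's three balls

## Task

Put the line laser, bolted on its round adapter plate, on the three steel balls of the check stand with its glass window looking into the collimator, and ease it down past the three sprung roller clips until they close over the rim and hold the plate fully home on all three balls. Keep hold of it until it is home, so that it neither drops nor snaps down, and go by feel: the head's height is not known, the clips need a firm push, and the balls must not be struck or pressed hard. Then let go, and leave the other things on the bench where they are.

Things in the scene. Friction and masses are not known exactly. Their poses are not given: they have to be found in the camera images.
- laser: line laser (grey box housing, 0.5 to 0.7 kg) bolted on a round aluminium plate 100 mm across. Origin on the plate's axis, level with the underside of its pins: z = 0 when it stands on the bench. x to the front (window), z up. Housing 50 mm wide in y, flat-sided, x = -38 to 22 mm, z = 26 to 88 mm; in front of it the lower window block, to x = 40 and z = 80 mm.
- laser_grip (a point): point to grip: in the middle of the laser's housing, at x = -8, y = 0, z = 70 mm of the laser, 18 mm below the housing's top; grip across the 50 mm width (along the laser's y).
- laser_front (a point): middle of the laser's glass window, at x = 40, y = 0, z = 66 mm of the laser. It must look along the stand's x into the collimator.
- laser_vee (a point): under the plate, at x = 36, y = 0, z = 0 of the laser: between the first pair of 8 mm steel pins. Three such pairs, at 0, +120 and -120 degrees from the laser's x, each a vee running outwards, each to straddle one ball. Plate underside z = 6 mm, top 20 mm; its rim is coned below (radius 43 to 50 mm) and above (50 to 45.5 mm).
- stand: check stand, fixed: aluminium rail 400 x 90 mm on the bench, at one end a round steel head on a screw column, at the other a collimator (grey tube). Origin on the column's axis at bench level, x along the rail to the collimator, z up. The head is a 92 mm disc with three 16 mm balls on a 36 mm radius at 0, +120 and -120 degrees. Home: plate axis on column axis, laser's x along the stand's x.
- column (a point): knurled ring of the height screw, on the column's axis 30 mm above the bench. The head above it is set differently each time and stays put under load; the setting is not measured. When the plate is home the laser's origin is 97 to 137 mm above the bench: 9.5 mm above the head's disc.
- clips (a point): on the column's axis, 120 mm above the bench. Between the balls, at 60, 180 and -60 degrees, are three sprung levers with 8 mm rollers, 70 mm from the axis at most, tops 30 mm above the laser's home origin. The lowered plate meets the rollers 14 mm above home; 8 to 16 N of push spreads them, and from 6 to 9 mm above home they close over the rim and pull the plate down with 5 to 10 N.
- lens (a point): middle of the collimator's lens (tube 54 mm thick), 150 mm from the column's axis along the stand's x, 183 mm above the bench. About force: with the plate home and let go, the pushes of the three balls and three rollers on it add up to about 30 N; over 60 N in all (a press of some 20 N, or a blow) is too hard. Over the head the laser must not drop or snap down faster than 0.25 m/s.
- driver: screwdriver lying on the bench, 200 mm, handle to its -x; origin under it, near mid-length. Leave alone.
- chuck: keyless drill chuck standing on the bench, 42 mm across, 50 mm high; origin under its centre. Leave alone.
- bearing: ball bearing lying flat, 32 mm across, 11 mm high; origin under its centre. Leave alone.
- spare: spare bare plate lying flat, 100 mm across, 10 mm thick; origin under its centre. Leave alone.
- grease: jar of grease, 66 mm across, 85 mm high; origin under its centre. Leave alone.
There are look-alikes about, which are no part of the job. Of the things shaped like the laser, the grey one is meant.

How it is judged:
By the outcome, as a careful person would: the job done as asked, in the order asked, and still so for the second after the job is handed in, with the robot touching nothing.
It also fails if it takes over 51 s, if anything falls off the work surface, if the arm or the gripper's body presses on something with over 40 N, if the wrist force passes 120 N, or if a joint passes its speed limit or range.

## Robot

A 6-joint arm with a two-finger parallel gripper is mounted at the origin on the work surface. World frame = base frame: x ahead of the robot, y to its left, z up, the work surface at z = 0. Lengths are in m, angles in rad, forces in N, time in s.
With the tool pointing down it reaches from about 0.3 to 0.875 m from the base axis. Payload 6.4 kg.
Tool frame: the origin (TCP) lies at the very end of the fingers, on their centre line; the grasp point (between the pads) lies 19 mm behind it; z points along the fingers, y is the line along which they close (so a half turn about z gives the same grasp; the last joint's range is limited). The gripper opens to 85 mm and grips with 20 to 120 N. Pads are 22 mm wide; open, the fingers measure 114 mm over their backs; the gripper's body (76 mm by 85 mm) begins 54 mm behind the grasp point. The pads swing forward as they close: fully open they stand 13 mm farther back than shut.
Start: joints at [1.058, 0.181, 1.607, -0, 1.354, -0.206], TCP at [0.174, 0.548, 0.231] pointing down, gripper open.
Joint ranges: [-2.99, 2.99], [-0.89, 2.07], [0.3, 2.58], [-1.14, 4.28], [0, 2.63], [-3.12, 3.12]. Speed limits (rad/s): [2.57, 2.57, 3.01, 3.14, 3.14, 3.14].

## Interface

Orientations are given as a unit quaternion [x, y, z, w].
In Python, from cell import robot gives the robot as it stands.
- The arm moves only by the tool apply_moves, never from a script. Its argument "steps" is a list of rows, each a list of 3 entries, a list of its own where there are three numbers: the shift along the tool's x, y, z in mm, then the turn, a rotation vector about the tool's x, y, z in rad, then the closure in counts, from 0 (fully open) to 255 (shut). In form: [[[dx, dy, dz], [rx, ry, rz], hand], ...]. A call has 1 to 12 rows; each row shifts and turns the commanded pose from where the row before left it, along the tool's axes as they then stand; what a row does not reach is not made up. A row lasts 1/8 s, in which the tool goes at most 62.5 mm and 10.7 degrees, less where a joint would pass 70% of its speed; a pose out of reach is approached as far as the arm can. A call is refused whole if a number of a shift passes 62.5 or a number of a turn 0.188, either way. A call with a gripper value outside its range is refused whole. The fingers move at their own pace and stop on an object; the grip force is fixed at half the most. Time passes only in rows, so rows that do not move let the fingers close. It gives the time, the measured TCP pose, the force, the opening and the grip force at its end, in the units of the state.
- robot.get_state(): the state, without advancing time (a new reading comes with each control period).
- robot.camera(name): name is "side" or "top"; returns the picture (400x640x3 uint8, blue, green, red); there is no depth.
- robot.calibration(name): a dict with "fx", "fy", "cx", "cy" (pixels), "cam_to_world" (4x4, takes a point from camera to world coordinates). Camera axes: x right, y down, z forward; pixel columns grow to the right and rows downward; lengths in m; the calibration is good to about 2 mm. A picture is of the moment at which its call begins. calibration takes no time and is no camera call.
- robot.hand_in(): hands the job in; it is judged then, once.
Trained networks look in the newest picture that a camera, given by its name, has taken for a name from the list of things; names that differ only in an ending like _2 or _b are one class to them, and where a whole thing is asked for, a point or a joint stands for the part that bears it (a point fixed in the world has none). Each returns a list of dicts, best first, with "conf" (0 to 1); they miss things now and then, are a little off and sometimes report something else, mostly with a low value. They report only what shows in the picture. A call takes as long as a camera call. They do not tell look-alikes from the thing itself.
- robot.spot_in(label, camera): "location" ([x, y, z] in m, in world coordinates, good to about 4 mm: the middle of the surface that is visible of it).
- robot.silhouettes(label, camera): "mask" (400x640 bool, what is visible of it).
- robot.landmark_of(label, camera): "location" ([x, y, z] in m, in world coordinates, good to about 4 mm: a listed point, or the origin of a listed thing).
The state is a dict: "time": time; "joint_pos": joint angles; "qvel": joint speeds; "joint_torque": joint torques, N m; "tool_pos": TCP position; "tcp_rot": TCP orientation; "ft_force": force on the tool from outside, world axes, zero at the start; "moment": the same for the moment, N m; "width": finger opening in m; "gripper_force": force on a finger pad.
Only numpy, scipy, OpenCV 4.12 (cv2) and the standard library are available. Lean on these libraries where they do the work, as an engineer would, in place of code of your own. Each camera call takes 0.05 s, during which the arm holds its last target. There are 200 camera calls.

## Working session

There is one attempt and no reset: what is moved stays moved. The work goes in short steps, Python scripts to look and compute and a tool call to move; the robot and the scene stay as the last step left them, time stands still between calls to the robot, and variables do not carry over. Pictures are saved under pics/ and viewed, at most 10 in all, crops included, and the job is handed in when it is done.

Besides the shell and the picture viewer there is one more tool, called after "Emit:" in YAML: its name, and indented under it one key for each argument. apply_moves: Moves the arm, as the interface text tells. Its arguments: {"type":"object","properties":{"steps":{"type":"array","items":{"type":"array"}}},"required":["steps"]}

```bash
ls; mkdir -p pics
python3 - <<'E'
from cell import robot
import cv2,numpy as np
s=robot.get_state();print(s)
for c in("top","side"):
    cv2.imwrite(f"pics/{c}0.png",robot.camera(c))
    k=robot.calibration(c);print(c,k["fx"],k["cx"],k["cy"],np.round(k["cam_to_world"],3).tolist())
    for l in("laser","laser_grip","laser_front","laser_vee","stand","column","clips","lens"):
        print(l,[(round(d["conf"],2),np.round(d["location"],3).tolist()) for d in robot.landmark_of(l,c)][:4])
E
```

```text
pics
{'time': 0.0, 'joint_pos': array([ 1.05767612e+00,  1.81573827e-01,  1.60802824e+00,  4.06761261e-05,
        1.35384197e+00, -2.06264733e-01]), 'qvel': array([ 0.000536  ,  0.00062619,  0.00141821,  0.0005742 , -0.00071018,
       -0.0010025 ]), 'joint_torque': array([ 9.75542862e-04, -4.44858885e+01, -3.51342416e+01, -6.05527498e-05,
        8.91164644e-03, -1.69220652e-05]), 'tool_pos': array([0.17334872, 0.54764335, 0.23035597]), 'tcp_rot': array([ 1.52830774e-01,  9.88251940e-01, -8.59463130e-04, -3.44417521e-04]), 'ft_force': array([0.45199756, 0.48157917, 1.18613807]), 'moment': array([ 0.01652361, -0.00862185,  0.00628774]), 'gripper_force': 0.0, 'width': 0.08562540198691976}
top 493.2850686371399 318.2944404792169 204.21522085941382 [[0.026, -0.997, 0.073, 0.374], [-1.0, -0.026, -0.005, -0.036], [0.007, -0.073, -0.997, 1.472], [0.0, 0.0, 0.0, 1.0]]
laser [(0.71, [0.374, -0.231, 0.001]), (0.71, [0.322, -0.376, 0.002]), (0.6, [0.229, -0.275, 0.001]), (0.56, [0.517, -0.178, -0.001])]
laser_grip [(0.9, [0.508, -0.18, 0.068]), (0.86, [0.226, -0.29, 0.067]), (0.82, [0.379, -0
[... 661 characters left out ...]
], [0.0, 0.0, 0.0, 1.0]]
laser [(0.72, [0.373, -0.228, -0.002]), (0.7, [0.225, -0.276, -0.002]), (0.57, [0.324, -0.376, 0.001]), (0.56, [0.514, -0.18, -0.005])]
laser_grip [(0.87, [0.226, -0.281, 0.071]), (0.79, [0.318, -0.37, 0.068]), (0.71, [0.513, -0.178, 0.07]), (0.61, [0.376, -0.226, 0.069])]
laser_front [(0.97, [0.367, -0.39, 0.066]), (0.84, [0.558, -0.184, 0.066]), (0.84, [0.334, -0.239, 0.069]), (0.63, [0.232, -0.234, 0.064])]
laser_vee [(0.87, [0.232, -0.242, 0.002]), (0.84, [0.557, -0.178, 0.001]), (0.67, [0.356, -0.387, -0.004]), (0.65, [0.517, -0.178, -0.003])]
stand [(0.77, [0.551, 0.102, 0.002])]
column []
clips [(0.8, [0.55, 0.098, 0.121])]
lens [(0.64, [0.528, 0.249, 0.184])]
```

View pics/top0.png

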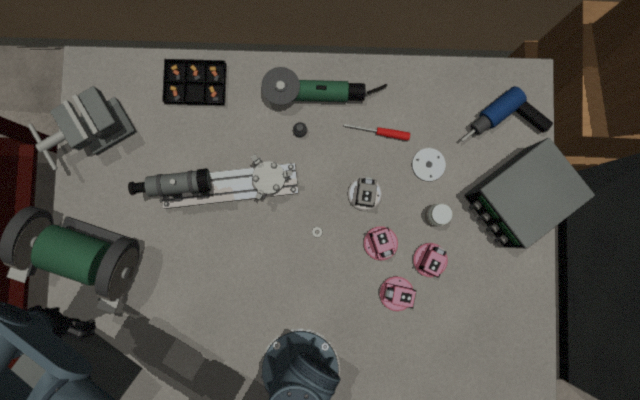

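View pics/side0.png

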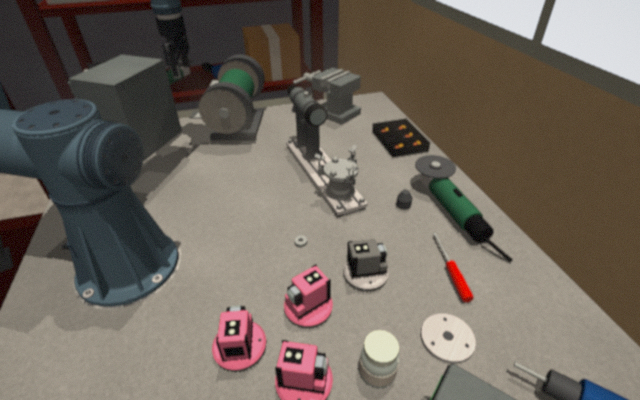

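The grey laser is at top pixel (365,194), with its window facing the top of the picture (+x). The stand head is at (273,178) and the collimator is to its left at (180,184). The pink lasers are look-alikes. Next I'll average repeated detections of the grey laser and the stand.

```bash
cat > h.py <<'E'
from cell import robot
import cv2,numpy as np
def proj(c,P):
    k=robot.calibration(c);T=np.linalg.inv(k["cam_to_world"]);P=np.atleast_2d(P)
    q=P@T[:3,:3].T+T[:3,3]
    return np.c_[k["fx"]*q[:,0]/q[:,2]+k["cx"],k["fy"]*q[:,1]/q[:,2]+k["cy"]]
def near(l,c,p,r=.06):
    return [np.array(d["location"]) for d in robot.landmark_of(l,c) if np.linalg.norm(np.array(d["location"])[:2]-p)<r][:1]
def draw(im,c,P,s,off,col):
    for u,v in (proj(c,P)-off+.5)*s-.5: cv2.circle(im,(int(round(u)),int(round(v))),1,col,-1)
def circ(r,z,n=90):
    a=np.linspace(0,2*np.pi,n);return np.c_[r*np.cos(a),r*np.sin(a),0*a+z]
def place(P,x,y,yaw,z=0):
    c,s=np.cos(yaw),np.sin(yaw);P=np.atleast_2d(P)
    return np.c_[x+c*P[:,0]-s*P[:,1],y+s*P[:,0]+c*P[:,1],P[:,2]+z]
E
python3 - <<'E'
from h import *
pos={"laser":(.515,-.18),"laser_grip":(.51,-.18),"laser_front":(.558,-.182),"laser_vee":(.555,-.181),"stand":(.549,.1),"clips":(.549,.1),"column":(.549,.1),"lens":(.528,.249)}
R={}
for i in range(4):
    for c in("top","side"):
        im=robot.camera(c)
        for l,p in pos.items():
            R.setdefault((l,c),[]).extend(near(l,c,p,.03))
for k,v in R.items(): print(k,len(v),np.round(np.mean(v,0),4) if v else'',np.round(np.std(v,0),4) if v else '')
print(robot.get_state()["time"])
E
```

```text
('laser', 'top') 4 [ 0.5199 -0.1795 -0.0025] [0.0005 0.0011 0.0011]
('laser_grip', 'top') 3 [ 0.509  -0.1818  0.0674] [0.0013 0.0017 0.0017]
('laser_front', 'top') 4 [ 0.5571 -0.1818  0.0669] [0.0007 0.0011 0.001 ]
('laser_vee', 'top') 4 [ 0.5528 -0.1847 -0.0038] [0.0008 0.0008 0.0001]
('stand', 'top') 4 [ 0.5459  0.1033 -0.002 ] [0.0007 0.0014 0.0008]
('clips', 'top') 4 [0.5462 0.0974 0.119 ] [0.0009 0.0011 0.0009]
('column', 'top') 3 [0.5443 0.1006 0.0295] [0.001  0.0015 0.002 ]
('lens', 'top') 4 [0.527  0.2522 0.1824] [0.001  0.001  0.0022]
('laser', 'side') 4 [ 0.519  -0.1788 -0.0027] [0.0016 0.0004 0.0012]
('laser_grip', 'side') 3 [ 0.5107 -0.1774  0.0706] [0.0007 0.0015 0.0007]
('laser_front', 'side') 4 [ 0.5569 -0.1847  0.065 ] [0.0014 0.0017 0.001 ]
('laser_vee', 'side') 4 [ 5.535e-01 -1.803e-01 -5.000e-04] [0.0007 0.0017 0.001 ]
('stand', 'side') 4 [5.482e-01 1.016e-01 5.000e-04] [0.0012 0.0015 0.0013]
('clips', 'side') 4 [0.548  0.0986 0.1212] [0.0006 0.0013 0.0009]
('column', 'side') 4 [0.5504 0.0997 0.0301] [0.0014 0.0014 0.0015]
('lens', 'side') 4 [0.5292 0.2506 0.1822] [0.0007 0.0004 0.0012]
4.5
```

```bash
cat > ov.py <<'E'
from h import *
import sys
def model(L,S,out,raw=False,tag="0"):
    rows=[]
    for c in("top","side"):
        im=cv2.imread(f"pics/{c}{tag}.png");r=[]
        for kind in("L","S"):
            ctr=proj(c,[[L[0],L[1],.045]] if kind=="L" else [[S[0],S[1],S[3]]])[0]
            off=np.round(ctr-[40,30]).astype(int);s=5
            cr=cv2.resize(im[off[1]:off[1]+60,off[0]:off[0]+80],None,fx=s,fy=s,interpolation=cv2.INTER_CUBIC)
            if kind=="L":
                draw(cr,c,place(circ(.05,.013,60),*L),s,off,(0,255,0))
                t=np.linspace(0,1,16)[:,None]
                for pts,col in (([(-.038,-.025,.088),(.022,-.025,.088),(.022,.025,.088),(-.038,.025,.088)],(0,0,255)),([(.022,-.02,.08),(.04,-.02,.08),(.04,.02,.08),(.022,.02,.08)],(255,0,0))):
                    q=np.array(pts)
                    for a,b in zip(q,np.roll(q,-1,0)): draw(cr,c,place(a+(b-a)*t,*L),s,off,col)
            else:
                draw(cr,c,place(circ(.046,0,60),*S[:3],S[3]-.0095),s,off,(0,255,0))
                b=[(.036*np.cos(a),.036*np.sin(a),-.0015) for a in np.radians([0,120,-120])]
                for p in b: draw(cr,c,place(circ(.008,0,20)+np.array(p),*S[:3],S[3]),s,off,(0,0,255))
                cl=[(r*np.cos(a),r*np.sin(a),.02) for a in np.radians([60,180,-60]) for r in (.05,.06,.07)]
                draw(cr,c,place(cl,*S[:3],S[3]),s,off,(255,0,0))
            r.append(cr)
        rows.append(np.hstack(r))
    cv2.imwrite(out,np.vstack(rows))
E
python3 - <<'E'
from ov import *
model((.518,-.181,np.radians(-3)),(.5475,.0995,np.radians(97.3),.117),"pics/ov1.png")
E
```

```text
(no output)
```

View pics/ov1.png

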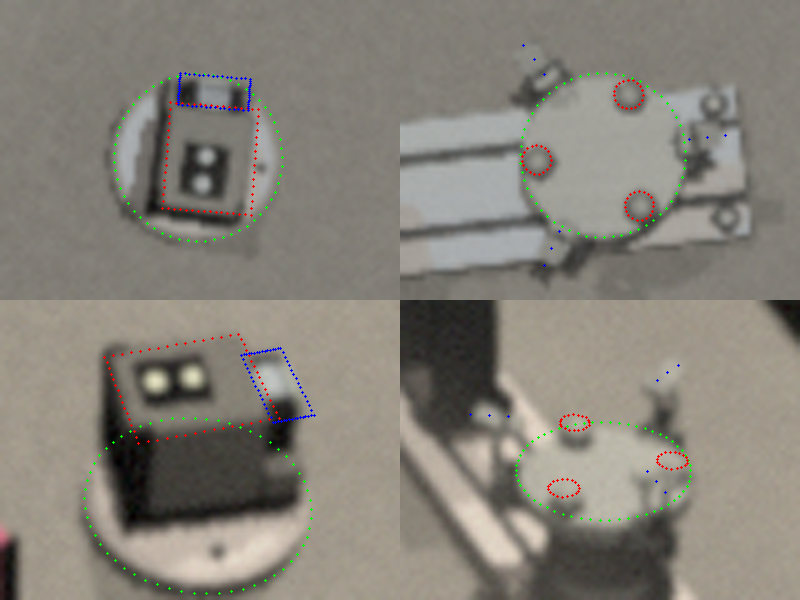

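The overlays fit well: plate and disc are within about 1 px, and the balls line up in the top view. The housing looks turned a few degrees further clockwise than I drew it. I'll fit the laser pose to its masks.

```bash
cat > fit.py <<'E'
from h import *
from scipy.optimize import minimize
def box(x0,x1,y,z0,z1): return np.array([(x,s*y,z) for x in(x0,x1) for s in(-1,1) for z in(z0,z1)])
PARTS=[np.vstack([circ(.043,.006,48),circ(.05,.011,48),circ(.05,.015,48),circ(.0455,.02,48)]),box(-.038,.022,.025,.02,.088),box(.022,.04,.02,.026,.08)]
def rend(c,p,z=0,s=8):
    m=np.zeros((400,640),np.float32)
    ctr=proj(c,[[p[0],p[1],z+.04]])[0]; o=np.round(ctr-60).astype(int)
    big=np.zeros((120*4,120*4),np.uint8)
    for P in PARTS:
        q=((proj(c,place(P,p[0],p[1],p[2],z))-o+.5)*4-.5)*16
        cv2.fillConvexPoly(big,cv2.convexHull(q.round().astype(np.int32)),255,cv2.LINE_AA,4)
    return cv2.resize(big,(120,120),interpolation=cv2.INTER_AREA)/255.,o
def edgefit(c,im,kind):pass
def lasermask(c,guess):
    best=None
    for d in robot.silhouettes("laser",c):
        m=d["mask"];v,u=np.nonzero(m)
        e=np.linalg.norm([u.mean()-guess[0],v.mean()-guess[1]])
        if best is None or e<best[0]: best=(e,m)
    return best
def fit(masks,p0,z=0,dz=False):
    def cost(x):
        t=0
        for c,m in masks:
            r,o=rend(c,[p0[0]+x[0]*1e-3,p0[1]+x[1]*1e-3,p0[2]+x[2]*.02],z+(x[3]*1e-3 if dz else 0))
            t+=np.abs(r-m[o[1]:o[1]+120,o[0]:o[0]+120]).sum()
        return t
    n=4 if dz else 3
    sim=np.vstack([np.zeros(n),3*np.eye(n)])
    r=minimize(cost,np.zeros(n),method="Nelder-Mead",options=dict(initial_simplex=sim,xatol=.02,fatol=.1))
    x=r.x;return np.round([p0[0]+x[0]*1e-3,p0[1]+x[1]*1e-3,np.degrees(p0[2]+x[2]*.02)]+([z+x[3]*1e-3] if dz else []),4),r.fun
E
python3 - <<'E'
from fit import *
p0=(.518,-.181,np.radians(-5));ms=[]
for c in("top","side"):
    robot.camera(c);e,m=lasermask(c,proj(c,[[.518,-.181,.04]])[0]);print(c,e,m.sum());ms.append((c,m))
    print(fit(ms[-1:],p0))
print(fit(ms,p0))
# shape-only yaw of housing: dark-grey side/hull edges in top image via minAreaRect of the housing (darker than plate)
# disc fit: maximise bright-inside contrast along the disc rim
def disc(c,im,S):
    g=cv2.cvtColor(im,cv2.COLOR_BGR2GRAY).astype(np.float32)
    def smp(r):
        q=proj(c,place(circ(r,0,180),*S[:3],S[3]-.0095)).astype(np.float32);return cv2.remap(g,q[:,0],q[:,1],cv2.INTER_LINEAR).ravel()
    return np.median(np.abs(smp(.0435)-smp(.0485)))
ims={c:cv2.imread(f"pics/{c}0.png") for c in("top","side")}
for z in (.097,.102,.107,.112,.117,.122,.127,.132,.137):
    best={}
    for c in ims:
        gr=[(disc(c,ims[c],(x,y,1.698,z)),x,y) for x in np.arange(.54,.5561,.001) for y in np.arange(.091,.1081,.001)]
        best[c]=tuple(np.round(max(gr),4))
    print(z,best)
E
```

```text
top 2.1500913809104643 867
(array([ 0.5162, -0.179 , -2.0632]), np.float64(52.46666666666667))
side 0.9654537220936152 1901
(array([ 0.5173, -0.1776, -7.6625]), np.float64(120.01960784313725))
(array([ 0.5167, -0.1786, -9.0328]), np.float64(178.38039215686274))
0.097 {'top': (np.float64(27.7588), np.float64(0.549), np.float64(0.102)), 'side': (np.float64(13.2446), np.float64(0.556), np.float64(0.108))}Traceback (most recent call last):
  File "<stdin>", line 18, in <module>
  File "<stdin>", line 13, in disc
  File "<stdin>", line 12, in smp
  File "h.py", line 4, in proj
    k=robot.calibration(c);T=np.linalg.inv(k["cam_to_world"]);P=np.atleast_2d(P)
ValueError: time passes only in moves, steps and waits
```

```bash
python3 - <<'E'
import pickle
from cell import robot
pickle.dump({c:robot.calibration(c) for c in("top","side")},open("cal.pkl","wb"))
E
sed -i 's/^import cv2,numpy as np/import cv2,pickle,numpy as np\nCAL=pickle.load(open("cal.pkl","rb"))/;s/k=robot.calibration(c)/k=CAL[c]/' h.py
cat > disc.py <<'E'
from h import *
ims={c:cv2.imread(f"pics/{c}0.png") for c in("top","side")}
G={c:cv2.cvtColor(i,cv2.COLOR_BGR2GRAY).astype(np.float32) for c,i in ims.items()}
def disc(c,S):
    def smp(r):
        q=proj(c,place(circ(r,0,120),*S[:3],S[3]-.0095)).astype(np.float32);return cv2.remap(G[c],q[:,:1],q[:,1:],cv2.INTER_LINEAR).ravel()
    return np.mean(np.minimum(np.abs(smp(.0435)-smp(.0485)),40))
for z in np.arange(.097,.138,.004):
    b=[]
    gr=[(disc("top",(x,y,1.698,z)),disc("side",(x,y,1.698,z)),x,y) for x in np.arange(.541,.5551,.001) for y in np.arange(.093,.1081,.001)]
    f=lambda k:np.round(max(gr,key=k),3).tolist()
    print(round(z,3),"top",f(lambda g:g[0]),"side",f(lambda g:g[1]),"both",f(lambda g:g[0]+g[1]))
E
python3 disc.py
```

```text
0.097 top [25.752, 14.987, 0.548, 0.102] side [16.972, 16.613, 0.552, 0.106] both [24.98, 16.198, 0.549, 0.103]
0.101 top [25.771, 16.423, 0.548, 0.101] side [11.828, 18.451, 0.555, 0.108] both [25.771, 16.423, 0.548, 0.101]
0.105 top [25.862, 15.332, 0.547, 0.101] side [14.901, 23.432, 0.552, 0.108] both [23.56, 18.564, 0.548, 0.104]
0.109 top [25.751, 20.039, 0.547, 0.1] side [18.486, 24.384, 0.55, 0.104] both [24.751, 21.772, 0.547, 0.103]
0.113 top [25.862, 23.259, 0.546, 0.1] side [24.411, 24.33, 0.548, 0.099] both [25.38, 24.266, 0.547, 0.1]
0.117 top [25.733, 17.29, 0.545, 0.101] side [19.906, 24.253, 0.545, 0.094] both [22.951, 23.173, 0.546, 0.096]
0.121 top [25.569, 14.332, 0.546, 0.098] side [19.238, 19.661, 0.544, 0.093] both [25.569, 14.332, 0.546, 0.098]
0.125 top [25.734, 13.043, 0.544, 0.1] side [20.842, 15.618, 0.547, 0.094] both [25.251, 14.749, 0.546, 0.097]
0.129 top [25.831, 15.022, 0.545, 0.097] side [20.151, 15.432, 0.546, 0.093] both [25.831, 15.022, 0.545, 0.097]
0.133 top [25.721, 14.465, 0.544, 0.096] side [18.964, 15.223, 0.543, 0.105] both [25.721, 14.465, 0.544, 0.096]
0.137 top [25.845, 12.604, 0.544, 0.096] side [20.568, 15.689, 0.542, 0.102] both [23.876, 15.384, 0.542, 0.1]
```

```bash
cat > plan.py <<'E'
from cell import robot
import numpy as np,sys,json
from scipy.spatial.transform import Rotation as R
def plan(pos,xang,n,hand,n_rot=None):
    s=robot.get_state();p=np.array(s["tool_pos"]);q=R.from_quat(s["tcp_rot"])
    T=R.from_matrix(np.c_[[np.cos(xang),np.sin(xang),0],[np.sin(xang),-np.cos(xang),0],[0,0,-1]])
    rv=(q.inv()*T).as_rotvec();print("t",s["time"],"pos",p.round(4),"rotvec",rv.round(4),"xang",np.degrees(np.arctan2(*q.as_matrix()[1::-1,0])).round(2),"F",np.round(s["ft_force"],1),"w",round(s["width"],4))
    d=(np.array(pos)-p)/n;out=[];c=q
    for i in range(n):
        out.append([[round(float(v)) if n>1 else round(float(v),1) for v in c.inv().apply(d)*1e3],[round(float(v),3) for v in rv/n],hand]);c=c*R.from_rotvec(np.round(rv/n,3))
    print(json.dumps(out))
if __name__=="__main__":
    a=[float(v) for v in sys.argv[1:]];plan(a[:3],np.radians(a[3]),int(a[4]),int(a[5]))
E
python3 plan.py .509 -.18 .2 -5 16 0
```

```text
t 4.7 pos [0.1736 0.5482 0.2313] rotvec [ 0.     -0.      2.9221] xang 162.42 F [-0.5 -0.5  0.7] w 0.0856
[[[-34, -37, 2], [0.0, -0.0, 0.183], 0], [[-40, -30, 2], [0.0, -0.0, 0.183], 0], [[-45, -23, 2], [0.0, -0.0, 0.183], 0], [[-48, -14, 2], [0.0, -0.0, 0.183], 0], [[-50, -5, 2], [0.0, -0.0, 0.183], 0], [[-50, 4, 2], [0.0, -0.0, 0.183], 0], [[-48, 13, 2], [0.0, -0.0, 0.183], 0], [[-45, 22, 2], [0.0, -0.0, 0.183], 0], [[-40, 30, 2], [0.0, -0.0, 0.183], 0], [[-34, 36, 2], [0.0, -0.0, 0.183], 0], [[-27, 42, 2], [0.0, -0.0, 0.183], 0], [[-19, 46, 2], [0.0, -0.0, 0.183], 0], [[-10, 49, 2], [0.0, -0.0, 0.183], 0], [[-1, 50, 2], [0.0, -0.0, 0.183], 0], [[8, 49, 2], [0.0, -0.0, 0.183], 0], [[17, 47, 2], [0.0, -0.0, 0.183], 0]]
```

Emit:
apply_moves:
  steps:
    - [[-34,-37,2],[0,0,0.183],0]
    - [[-40,-30,2],[0,0,0.183],0]
    - [[-45,-23,2],[0,0,0.183],0]
    - [[-48,-14,2],[0,0,0.183],0]
    - [[-50,-5,2],[0,0,0.183],0]
    - [[-50,4,2],[0,0,0.183],0]
    - [[-48,13,2],[0,0,0.183],0]
    - [[-45,22,2],[0,0,0.183],0]
    - [[-40,30,2],[0,0,0.183],0]
    - [[-34,36,2],[0,0,0.183],0]
    - [[-27,42,2],[0,0,0.183],0]
    - [[-19,46,2],[0,0,0.183],0]

```text
time: 6.2
tool_pos: [0.4262, 0.0017, 0.2076]
tcp_rot: [0.95, 0.311, 0.0, 0.0]
ft_force: [-0.1, -0.5, -0.7]
width: 0.085
gripper_force: 0.0
```

Emit:
apply_moves:
  steps:
    - [[-10,49,2],[0,0,0.183],0]
    - [[-1,50,2],[0,0,0.183],0]
    - [[8,49,2],[0,0,0.183],0]
    - [[17,47,2],[0,0,0.183],0]
    - [[0,0,0],[0,0,0],0]

```text
time: 6.82
tool_pos: [0.5107, -0.1806, 0.1989]
tcp_rot: [0.999, -0.049, 0.0, 0.0]
ft_force: [-0.5, -0.2, -0.1]
width: 0.0853
gripper_force: 0.0
```

```bash
python3 plan.py .509 -.18 .051 -5 4 0
```

```text
t 6.825 pos [ 0.5107 -0.1806  0.1989] rotvec [ 0.0006 -0.0001 -0.0104] xang -5.6 F [-0.5 -0.2 -0.1] w 0.0853
[[[0, 0, 37], [0.0, -0.0, -0.003], 0], [[0, 0, 37], [0.0, -0.0, -0.003], 0], [[0, 0, 37], [0.0, -0.0, -0.003], 0], [[0, 0, 37], [0.0, -0.0, -0.003], 0]]
```

Emit:
apply_moves:
  steps:
    - [[-1.5,-0.5,45],[0,0,-0.01],0]
    - [[0,0,45],[0,0,0],0]
    - [[0,0,40],[0,0,0],0]
    - [[0,0,18],[0,0,0],0]
    - [[0,0,0],[0,0,0],255]
    - [[0,0,0],[0,0,0],255]
    - [[0,0,0],[0,0,0],255]
    - [[0,0,0],[0,0,0],255]
    - [[0,0,0],[0,0,0],255]

```text
time: 7.95
tool_pos: [0.5099, -0.1777, 0.0533]
tcp_rot: [0.999, -0.041, 0.002, 0.001]
ft_force: [-0.2, 1.0, 6.1]
width: 0.0492
gripper_force: 63.0
```

Emit:
apply_moves:
  steps:
    - [[0,0,-10],[0,0,0],255]
    - [[0,0,-40],[0,0,0],255]
    - [[0,0,-60],[0,0,0],255]
    - [[0,0,-60],[0,0,0],255]
    - [[0,0,-8],[0,0,0],255]
    - [[0,0,0],[0,0,0],255]

```text
time: 8.7
tool_pos: [0.5078, -0.1766, 0.2286]
tcp_rot: [0.999, -0.042, -0.0, -0.0]
ft_force: [-0.6, 0.2, -7.3]
width: 0.0497
gripper_force: 64.5
```

```bash
python3 plan.py .548 .0918 .226 97.3 11 255
```

```text
t 8.7 pos [ 0.5078 -0.1766  0.2286] rotvec [-1.2000e-03  3.0000e-04 -1.7815e+00] xang -4.77 F [-0.6  0.2 -7.3] w 0.0497
[[[2, -25, 0], [-0.0, 0.0, -0.162], 255], [[6, -24, 0], [-0.0, 0.0, -0.162], 255], [[9, -23, 0], [-0.0, 0.0, -0.162], 255], [[13, -21, 0], [-0.0, 0.0, -0.162], 255], [[16, -19, 0], [-0.0, 0.0, -0.162], 255], [[19, -16, 0], [-0.0, 0.0, -0.162], 255], [[21, -13, 0], [-0.0, 0.0, -0.162], 255], [[23, -9, 0], [-0.0, 0.0, -0.162], 255], [[24, -5, 0], [-0.0, 0.0, -0.162], 255], [[25, -1, 0], [-0.0, 0.0, -0.162], 255], [[25, 3, 0], [-0.0, 0.0, -0.162], 255]]
```

Emit:
apply_moves:
  steps:
    - [[2,-25,0],[0,0,-0.162],255]
    - [[6,-24,0],[0,0,-0.162],255]
    - [[9,-23,0],[0,0,-0.162],255]
    - [[13,-21,0],[0,0,-0.162],255]
    - [[16,-19,0],[0,0,-0.162],255]
    - [[19,-16,0],[0,0,-0.162],255]
    - [[21,-13,0],[0,0,-0.162],255]
    - [[23,-9,0],[0,0,-0.162],255]
    - [[24,-5,0],[0,0,-0.162],255]
    - [[25,-1,0],[0,0,-0.162],255]
    - [[25,3,0],[0,0,-0.162],255]
    - [[0,0,0],[0,0,0],255]

```text
time: 10.2
tool_pos: [0.5466, 0.0946, 0.2255]
tcp_rot: [0.659, 0.752, -0.002, -0.003]
ft_force: [0.0, -1.6, -5.3]
width: 0.0492
gripper_force: 64.4
```

```bash
python3 plan.py .548 .0918 .226 97.3 1 255
python3 - <<'E'
from h import *
pos={"laser":(.547,.1),"laser_grip":(.548,.092),"laser_front":(.541,.14),"laser_vee":(.542,.136),"lens":(.528,.251)}
R_={}
for i in range(3):
    for c in("top","side"):
        im=robot.camera(c)
        if i==0: cv2.imwrite(f"pics/{c}1.png",im)
        for l,p in pos.items(): R_.setdefault((l,c),[]).extend(near(l,c,p,.04))
for k,v in R_.items(): print(k,len(v),np.round(np.mean(v,0),4) if v else'',np.round(np.std(v,0),4) if v else '')
print(robot.get_state()["time"])
from ov import *
a=np.radians(97.3)
L=(.547,.0997,a)
im=[]
for c in("top","side"):
    i=cv2.imread(f"pics/{c}1.png");ctr=proj(c,[[.547,.1,.2]])[0];off=np.round(ctr-[40,50]).astype(int);s=5
    cr=cv2.resize(i[off[1]:off[1]+100,off[0]:off[0]+80],None,fx=s,fy=s,interpolation=cv2.INTER_CUBIC)
    z=.175
    draw(cr,c,place(circ(.05,.013),*L,z),s,off,(0,255,0))
    t=np.linspace(0,1,16)[:,None]
    for q in(np.array([(-.038,-.025,.088),(.022,-.025,.088),(.022,.025,.088),(-.038,.025,.088)]),np.array([(.04,-.02,.026),(.04,-.02,.08),(.04,.02,.08),(.04,.02,.026)])):
        for A,B in zip(q,np.roll(q,-1,0)): draw(cr,c,place(A+(B-A)*t,*L,z),s,off,(0,0,255))
    im.append(cr)
cv2.imwrite("pics/ov2.png",np.hstack(im))
E
```

```text
t 10.2 pos [0.5466 0.0946 0.2255] rotvec [-0.0065 -0.0015  0.0034] xang 97.5 F [ 0.  -1.6 -5.3] w 0.0492
[[[-3.0, 1.0, -0.5], [-0.007, -0.002, 0.003], 255]]
('laser', 'top') 3 [0.5487 0.0989 0.1724] [0.0028 0.0012 0.0018]
('laser_grip', 'top') 3 [0.5474 0.0899 0.2408] [0.0019 0.002  0.0016]
('laser_front', 'top') 3 [0.5429 0.1428 0.2405] [0.0026 0.0006 0.0015]
('laser_vee', 'top') 3 [0.5451 0.1242 0.17  ] [0.0019 0.0174 0.0013]
('lens', 'top') 3 [0.5271 0.2524 0.1815] [0.0014 0.0012 0.0009]
('laser', 'side') 3 [0.5479 0.0983 0.1707] [0.0009 0.0015 0.0009]
('laser_grip', 'side') 3 [0.5474 0.0923 0.2452] [0.0007 0.0009 0.0014]
('laser_front', 'side') 3 [0.5429 0.1385 0.24  ] [0.0013 0.0008 0.0007]
('laser_vee', 'side') 3 [0.5463 0.1377 0.1752] [0.0004 0.0006 0.0005]
('lens', 'side') 3 [0.5307 0.2498 0.182 ] [0.0006 0.0006 0.0008]
12.0
```

View pics/ov2.png

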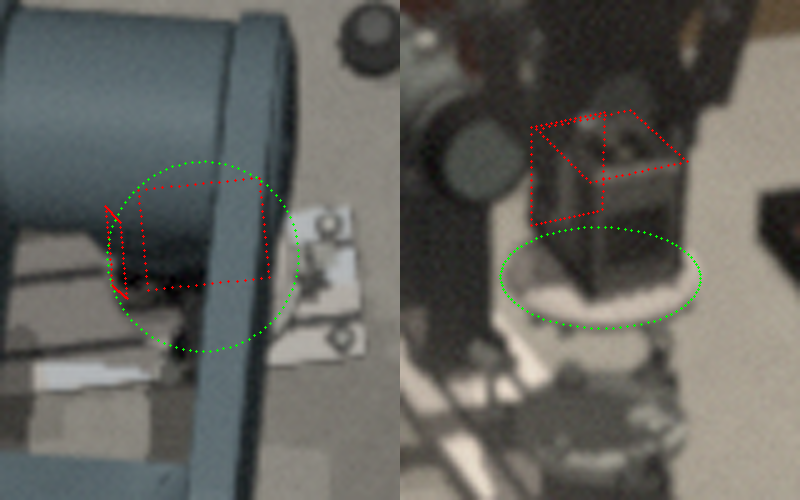

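The side view shows the plate level above the head and within about 1 px of the overlay. In the top view the arm hides the laser. I'll refine both with rim-contrast fits.

```bash
cat > rim.py <<'E'
from h import *
from scipy.optimize import minimize
G={}
def g(f):
    if f not in G: G[f]=cv2.GaussianBlur(cv2.cvtColor(cv2.imread(f"pics/{f}.png"),cv2.COLOR_BGR2GRAY).astype(np.float32),(0,0),.6)
    return G[f]
def score(f,x,y,z,r,w=None):
    c=f[:-1]
    def smp(rr):
        q=proj(c,place(circ(rr,0,180),x,y,0,z)).astype(np.float32);return cv2.remap(g(f),q[:,:1],q[:,1:],cv2.INTER_LINEAR).ravel()
    d=smp(r-.0022)-smp(r+.0022)
    return np.mean(np.clip(d,-5,35))
def best(f,x0,y0,z,r,w=8):
    gr=[(score(f,x0+i*1e-3,y0+j*1e-3,z,r),x0+i*1e-3,y0+j*1e-3) for i in np.arange(-w,w+.1,.5) for j in np.arange(-w,w+.1,.5)]
    gr.sort(reverse=True);t=np.array(gr[:6]);return np.round([t[0,0],*t[:,1:].mean(0)],4)
if __name__=="__main__":
    for z in(.013,.015):
        for f in("top0","side0"): print("plate",z,f,best(f,.518,-.18,z,.05))
    for z in(.170,.1722,.174): print("held plate",z,"side1",best("side1",.547,.1,z+.015,.05))
    for z in(.111,.113,.115): print("head",z,best("top0",.547,.1,z-.0095,.046,6),best("side0",.547,.1,z-.0095,.046,6))
    # rail direction: straight edges in the top picture, at z~.015
    im=cv2.imread("pics/top0.png")[155:212,160:300]
    gr=cv2.cvtColor(cv2.resize(im,None,fx=4,fy=4,interpolation=cv2.INTER_CUBIC),cv2.COLOR_BGR2GRAY)
    k=CAL["top"];M=k["cam_to_world"]
    def un(u,v,z):
        d=M[:3,:3]@[(u-k["cx"])/k["fx"],(v-k["cy"])/k["fy"],1];return M[:3,3]+d*(z-M[2,3])/d[2]
    L=cv2.createLineSegmentDetector().detect(gr)[0][:,0]
    for a,b,c,d in sorted(L.tolist(),key=lambda l:-np.hypot(l[2]-l[0],l[3]-l[1]))[:10]:
        P,Q=[un((u+.5)/4-.5+160,(v+.5)/4-.5+155,.015) for u,v in((a,b),(c,d))]
        w=Q-P; print("seg",round(np.hypot(*w[:2]),3),round(np.degrees(np.arctan2(w[1],w[0]))%180,2),P.round(3)[:2],Q.round(3)[:2])
E
python3 rim.py
```

```text
plate 0.013 top0 [11.7653  0.5189 -0.1804]
plate 0.013 side0 [17.2327  0.5211 -0.174 ]
plate 0.015 top0 [11.591   0.519  -0.1802]
plate 0.015 side0 [17.2898  0.5204 -0.1754]
held plate 0.17 side1 [8.5936 0.5438 0.108 ]
held plate 0.1722 side1 [9.1621 0.5414 0.1073]
held plate 0.174 side1 [9.2368 0.5408 0.1054]
head 0.111 [16.095   0.548   0.0988] [15.7346  0.5481  0.1024]
head 0.113 [16.1025  0.5479  0.0986] [15.7279  0.5472  0.0998]
head 0.115 [16.027   0.5475  0.0982] [15.6417  0.5462  0.097 ]
seg 0.127 97.87 [0.517 0.141] [0.499 0.267]
seg 0.119 97.95 [0.55  0.274] [0.566 0.157]
seg 0.116 97.9 [0.506 0.268] [0.522 0.153]
seg 0.114 97.97 [0.481 0.256] [0.497 0.142]
seg 0.104 97.8 [0.557 0.168] [0.543 0.271]
seg 0.101 98.11 [0.458 0.417] [0.473 0.317]
seg 0.065 96.04 [0.559 0.43 ] [0.566 0.366]
seg 0.064 97.79 [0.584 0.163] [0.576 0.226]
seg 0.063 97.83 [0.473 0.318] [0.481 0.256]
seg 0.039 97.85 [0.492 0.319] [0.487 0.358]
```

Emit:
apply_moves:
  steps:
    - [[-0.5,0,8],[-0.006,-0.001,-0.005],255]
    - [[0,0,12],[0,0,0],255]
    - [[0,0,10],[0,0,0],255]
    - [[0,0,4],[0,0,0],255]
    - [[0,0,0],[0,0,0],255]

```text
time: 12.62
tool_pos: [0.5488, 0.0926, 0.1948]
tcp_rot: [0.659, 0.753, 0.002, 0.002]
ft_force: [0.7, 0.2, -5.0]
width: 0.0493
gripper_force: 64.4
```

```bash
python3 plan.py .547 .0946 .19 97.8 1 255
python3 - <<'E'
from h import *
im=robot.camera("side");cv2.imwrite("pics/side2.png",im)
cv2.imwrite("pics/s2c.png",cv2.resize(im[120:220,290:400],None,fx=6,fy=6,interpolation=cv2.INTER_CUBIC)[:600,:660])
E
```

```text
t 12.625 pos [0.5488 0.0926 0.1948] rotvec [ 0.005   0.0009 -0.0031] xang 97.62 F [ 0.7  0.2 -5. ] w 0.0493
[[[2.3, -1.5, 4.7], [0.005, 0.001, -0.003], 255]]
```

View pics/s2c.png

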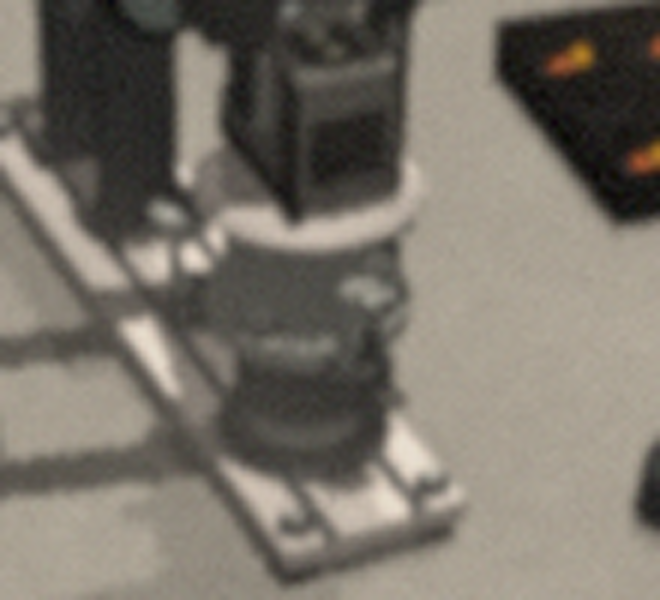

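The plate hangs level just above the rollers, with its rim at (300,235) in the crop and the head below it. I'll measure the laser once more in this pose.

Emit:
apply_moves:
  steps:
    - [[0,0,0],[0,0,0],255]
    - [[0,0,0],[0,0,0],255]

```text
time: 12.92
tool_pos: [0.5493, 0.0926, 0.1957]
tcp_rot: [0.659, 0.753, 0.002, 0.003]
ft_force: [0.1, -0.2, -5.8]
width: 0.0493
gripper_force: 64.4
```

Run:
```python
from h import *
print(robot.get_state()["tool_pos"].round(4))
a=np.radians(97.7);u=np.array([np.cos(a),np.sin(a)])
pos={"laser":((.547,.1),0),"laser_grip":((.548,.092),-.008),"laser_front":((.541,.14),.04),"laser_vee":((.542,.136),.036)}
h={"stand":((.547,.1),0),"clips":((.547,.1),0),"column":((.547,.1),0),"lens":((.528,.25),.15)}
for c in("top","side"):
    A,B=[],[]
    for i in range(4):
        robot.camera(c)
        for l,(p,d) in pos.items(): A+=[v[:2]-d*u for v in near(l,c,p,.025)]
        if c=="side":
          for l,(p,d) in h.items(): B+=[v[:2]-d*u for v in near(l,c,p,.025)]
    for n,V in(("laser",A),("stand",B)):
        if V: print(c,n,len(V),np.median(V,0).round(4),np.mean(V,0).round(4),np.std(V,0).round(4))
s=robot.get_state();print(s["time"],s["tool_pos"].round(4))
```

```text
[0.5493 0.0926 0.1957]
top laser 16 [0.5484 0.0983] [0.5487 0.0983] [0.0014 0.0017]
side laser 16 [0.5486 0.0992] [0.5485 0.0996] [0.0014 0.002 ]
side stand 15 [0.5496 0.0996] [0.5497 0.1   ] [0.0016 0.0019]
15.725 [0.549  0.0926 0.1953]
```

Emit:
apply_moves:
  steps:
    - [[0.7,0,5],[0.003,0,-0.003],255]
    - [[0,0,4],[0,0,0],255]
    - [[0,0,2],[0,0,0],255]
    - [[0,0,0],[0,0,0],255]

```text
time: 16.23
tool_pos: [0.5488, 0.0933, 0.1839]
tcp_rot: [0.657, 0.754, 0.001, 0.001]
ft_force: [-0.1, -0.6, -5.2]
width: 0.0491
gripper_force: 64.5
```

Emit:
apply_moves:
  steps:
    - [[0,0,1.5],[0,0,0],255]
    - [[0,0,1.5],[0,0,0],255]
    - [[0,0,0],[0,0,0],255]

```text
time: 16.6
tool_pos: [0.5489, 0.0933, 0.1812]
tcp_rot: [0.657, 0.754, 0.001, 0.001]
ft_force: [-1.0, 0.3, -4.6]
width: 0.049
gripper_force: 64.5
```

Emit:
apply_moves:
  steps:
    - [[0,0,1.5],[0,0,0],255]
    - [[0,0,1.5],[0,0,0],255]
    - [[0,0,0],[0,0,0],255]

```text
time: 16.98
tool_pos: [0.5498, 0.0929, 0.1793]
tcp_rot: [0.657, 0.753, 0.001, 0.002]
ft_force: [-0.1, -2.5, 1.5]
width: 0.0493
gripper_force: 65.2
```

Emit:
apply_moves:
  steps:
    - [[-0.7,0,1],[0,0,0],255]
    - [[0,0,1],[0,0,0],255]

```text
time: 17.23
tool_pos: [0.5503, 0.0927, 0.1779]
tcp_rot: [0.657, 0.753, 0.002, 0.002]
ft_force: [-0.0, 0.7, 7.7]
width: 0.0492
gripper_force: 65.6
```

Emit:
apply_moves:
  steps:
    - [[0,0,1],[0,0,0],255]

```text
time: 17.35
tool_pos: [0.5504, 0.0928, 0.1771]
tcp_rot: [0.657, 0.754, 0.002, 0.003]
ft_force: [-1.0, -0.7, 7.2]
width: 0.049
gripper_force: 65.7
```

Emit:
apply_moves:
  steps:
    - [[0,0,1],[0,0,0],255]
    - [[0,0,1],[0,0,0],255]

```text
time: 17.6
tool_pos: [0.5505, 0.0929, 0.1751]
tcp_rot: [0.657, 0.754, 0.002, 0.003]
ft_force: [-0.5, 1.5, 5.6]
width: 0.0492
gripper_force: 65.6
```

Emit:
apply_moves:
  steps:
    - [[0,0,1],[0,0,0],255]
    - [[0,0,1],[0,0,0],255]

```text
time: 17.85
tool_pos: [0.5483, 0.0927, 0.1703]
tcp_rot: [0.657, 0.754, 0.0, 0.001]
ft_force: [-0.2, -2.9, -7.7]
width: 0.0492
gripper_force: 64.4
```

Emit:
apply_moves:
  steps:
    - [[0,0,0],[0,0,0],255]

```text
time: 17.98
tool_pos: [0.5474, 0.0928, 0.1692]
tcp_rot: [0.657, 0.754, -0.0, -0.0]
ft_force: [-0.3, 0.6, -12.2]
width: 0.0495
gripper_force: 63.9
```

Emit:
apply_moves:
  steps:
    - [[0,0,1],[0,0,0],255]

```text
time: 18.1
tool_pos: [0.5477, 0.0927, 0.1684]
tcp_rot: [0.657, 0.754, -0.0, -0.0]
ft_force: [0.2, -0.1, -11.8]
width: 0.0495
gripper_force: 63.9
```

Emit:
apply_moves:
  steps:
    - [[0,0,1],[0,0,0],255]

```text
time: 18.23
tool_pos: [0.5481, 0.0926, 0.1678]
tcp_rot: [0.657, 0.754, -0.0, 0.0]
ft_force: [0.8, -0.9, -12.4]
width: 0.0492
gripper_force: 63.7
```

Emit:
apply_moves:
  steps:
    - [[0,0,1],[0,0,0],255]

```text
time: 18.35
tool_pos: [0.5486, 0.0925, 0.1674]
tcp_rot: [0.657, 0.754, 0.0, 0.001]
ft_force: [0.3, -0.2, -13.5]
width: 0.0493
gripper_force: 63.8
```

Emit:
apply_moves:
  steps:
    - [[0,0,1],[0,0,0],255]

```text
time: 18.48
tool_pos: [0.5489, 0.0925, 0.167]
tcp_rot: [0.657, 0.754, 0.001, 0.001]
ft_force: [-0.7, -1.0, -10.9]
width: 0.0493
gripper_force: 63.9
```

Emit:
apply_moves:
  steps:
    - [[0,0,1],[0,0,0],255]

```text
time: 18.6
tool_pos: [0.5492, 0.0925, 0.1665]
tcp_rot: [0.657, 0.754, 0.001, 0.001]
ft_force: [-1.0, -0.5, -7.9]
width: 0.0493
gripper_force: 64.1
```

Emit:
apply_moves:
  steps:
    - [[0,0,1],[0,0,0],255]

```text
time: 18.73
tool_pos: [0.5494, 0.0924, 0.1662]
tcp_rot: [0.657, 0.754, 0.001, 0.002]
ft_force: [-3.7, -1.8, -2.3]
width: 0.0489
gripper_force: 64.3
```

Emit:
apply_moves:
  steps:
    - [[0,0,1],[0,0,0],255]

```text
time: 18.85
tool_pos: [0.5496, 0.0923, 0.166]
tcp_rot: [0.657, 0.754, 0.001, 0.002]
ft_force: [-6.5, -2.2, 5.9]
width: 0.0493
gripper_force: 64.6
```

Emit:
apply_moves:
  steps:
    - [[0,0,0],[0,0,0],255]

```text
time: 18.98
tool_pos: [0.5497, 0.0922, 0.166]
tcp_rot: [0.657, 0.754, 0.001, 0.002]
ft_force: [-4.4, -2.0, 1.9]
width: 0.0492
gripper_force: 64.3
```

Emit:
apply_moves:
  steps:
    - [[-0.3,-1,0],[0,0,0],255]
    - [[0,0,0],[0,0,0],255]

```text
time: 19.23
tool_pos: [0.5494, 0.0921, 0.1659]
tcp_rot: [0.657, 0.754, 0.002, 0.003]
ft_force: [-2.0, -0.9, 6.4]
width: 0.0493
gripper_force: 64.7
```

Emit:
apply_moves:
  steps:
    - [[-0.3,-0.7,0],[0,0,0],255]
    - [[0,0,0],[0,0,0],255]

```text
time: 19.48
tool_pos: [0.5492, 0.0919, 0.1659]
tcp_rot: [0.657, 0.754, 0.002, 0.003]
ft_force: [0.5, 0.6, 5.0]
width: 0.0493
gripper_force: 64.6
```

Run:
```python
from cell import robot
s=robot.get_state();print(s["ft_force"],s["moment"],s["tool_pos"])
from h import *
im=robot.camera("side");cv2.imwrite("pics/side3.png",im)
cv2.imwrite("pics/s3c.png",cv2.resize(im[120:220,290:400],None,fx=6,fy=6,interpolation=cv2.INTER_CUBIC)[:600,:660])
```

```text
[0.46888342 0.61519195 5.01745902] [0.32177956 0.00354085 0.59783455] [0.54921129 0.09193478 0.16589497]
```

View pics/s3c.png

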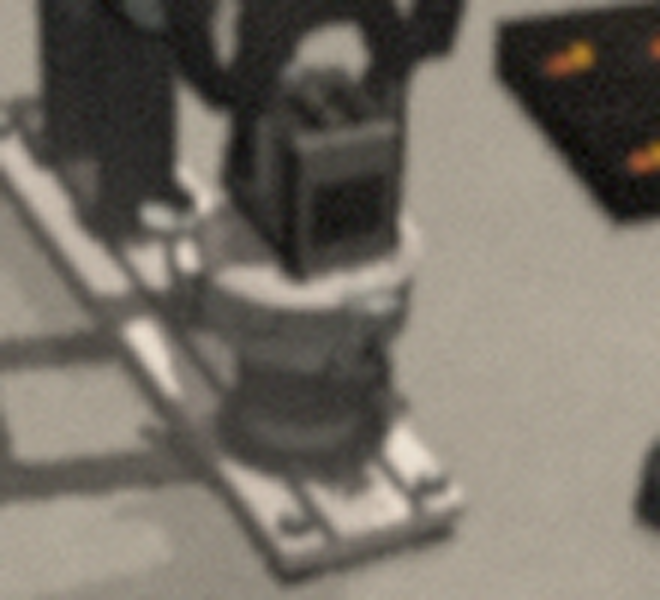

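The plate sits low, with the rollers over its rim at (370,300) and (165,215). Side force is about zero, but a 0.6 N·m twist about z remains, so I'll ease the yaw.

Emit:
apply_moves:
  steps:
    - [[0,0,0],[0,0,-0.012],255]
    - [[0,0,0],[0,0,0],255]

```text
time: 19.77
tool_pos: [0.549, 0.092, 0.1654]
tcp_rot: [0.653, 0.758, 0.002, 0.003]
ft_force: [2.7, 1.2, 5.7]
width: 0.0494
gripper_force: 64.1
```

```bash
cat > st.py <<'E'
from cell import robot
import numpy as np
from scipy.spatial.transform import Rotation as R
s=robot.get_state();m=R.from_quat(s["tcp_rot"]).as_matrix();print(s["time"],"F",s["ft_force"].round(2),"M",s["moment"].round(3),s["tool_pos"].round(4),"xang",np.degrees(np.arctan2(m[1,0],m[0,0])).round(2),"zax",m[:,2].round(4))
E
python3 st.py
```

```text
19.775 F [2.71 1.18 5.73] M [ 0.363 -0.473  0.724] [0.549  0.092  0.1654] xang 98.5 zax [ 7.1e-03 -2.0e-04 -1.0e+00]
```

Emit:
apply_moves:
  steps:
    - [[0.3,0.8,0],[0,0,-0.012],255]
    - [[0,0,0],[0,0,0],255]

```text
time: 20.02
tool_pos: [0.5494, 0.0922, 0.1652]
tcp_rot: [0.648, 0.761, 0.002, 0.002]
ft_force: [0.4, 1.8, 5.8]
width: 0.0491
gripper_force: 64.9
```

```bash
python3 st.py
```

```text
20.025 F [0.44 1.84 5.77] M [ 0.246 -0.113  0.353] [0.5494 0.0922 0.1652] xang 99.15 zax [ 5.8e-03 -5.0e-04 -1.0e+00]
```

Emit:
apply_moves:
  steps:
    - [[0.5,0.1,-0.3],[0,0,-0.01],255]
    - [[0,0,0],[0,0,0],255]

```text
time: 20.27
tool_pos: [0.5494, 0.0924, 0.1653]
tcp_rot: [0.645, 0.764, 0.002, 0.002]
ft_force: [3.5, -0.6, 4.8]
width: 0.0493
gripper_force: 66.3
```

```bash
python3 st.py
```

```text
20.275 F [ 3.45 -0.61  4.79] M [ 0.049 -0.547 -0.224] [0.5494 0.0924 0.1653] xang 99.68 zax [ 5.7e-03 -7.0e-04 -1.0e+00]
```

Emit:
apply_moves:
  steps:
    - [[-0.1,0.9,0],[0,0,0.004],255]
    - [[0,0,0],[0,0,0],255]

```text
time: 20.52
tool_pos: [0.5495, 0.0924, 0.1652]
tcp_rot: [0.646, 0.763, 0.001, 0.002]
ft_force: [-0.1, -1.2, 7.1]
width: 0.0494
gripper_force: 66.1
```

```bash
python3 st.py
```

```text
20.525 F [-0.07 -1.17  7.12] M [-0.092 -0.008 -0.09 ] [0.5495 0.0924 0.1652] xang 99.48 zax [ 0.0038 -0.001  -1.    ]
```

Emit:
apply_moves:
  steps:
    - [[-0.2,0,-0.8],[0,0,0],255]
    - [[0,0,0],[0,0,0],255]

```text
time: 20.78
tool_pos: [0.5494, 0.0924, 0.1652]
tcp_rot: [0.646, 0.763, 0.001, 0.002]
ft_force: [2.9, -0.1, 2.0]
width: 0.0493
gripper_force: 65.6
```

```bash
python3 st.py
```

```text
20.775 F [ 2.9  -0.07  2.02] M [-0.002 -0.57  -0.171] [0.5494 0.0924 0.1652] xang 99.49 zax [ 3.5e-03 -6.0e-04 -1.0e+00]
```

Emit:
apply_moves:
  steps:
    - [[0,0.8,-0.3],[0,0,0.002],255]
    - [[0,0,0],[0,0,0],255]

```text
time: 21.02
tool_pos: [0.5495, 0.0925, 0.1653]
tcp_rot: [0.647, 0.763, 0.0, 0.001]
ft_force: [0.5, -1.8, 1.3]
width: 0.0493
gripper_force: 65.3
```

```bash
python3 st.py
```

```text
21.025 F [ 0.53 -1.78  1.35] M [-0.193 -0.161 -0.046] [0.5495 0.0925 0.1653] xang 99.4 zax [ 0.0018 -0.001  -1.    ]
```

Seated rigidly, with the forces and moments near zero, so I'll release.

Emit:
apply_moves:
  steps:
    - [[0,0,0],[0,0,0],120]
    - [[0,0,0],[0,0,0],60]
    - [[0,0,0],[0,0,0],0]
    - [[0,0,0],[0,0,0],0]
    - [[0,0,0],[0,0,0],0]
    - [[0,0,0],[0,0,0],0]

```text
time: 21.78
tool_pos: [0.55, 0.0926, 0.1657]
tcp_rot: [0.647, 0.763, 0.001, 0.001]
ft_force: [0.4, -0.4, -0.0]
width: 0.0855
gripper_force: 0.0
```

Emit:
apply_moves:
  steps:
    - [[0,0,-10],[0,0,0],0]
    - [[0,0,-25],[0,0,0],0]
    - [[0,0,-40],[0,0,0],0]
    - [[0,0,-40],[0,0,0],0]
    - [[-40,0,-10],[0,0,0],0]
    - [[-60,0,0],[0,0,0],0]
    - [[-60,0,0],[0,0,0],0]
    - [[-60,0,0],[0,0,0],0]
    - [[0,0,0],[0,0,0],0]

```text
time: 22.9
tool_pos: [0.5856, -0.1287, 0.2913]
tcp_rot: [0.649, 0.761, 0.0, 0.002]
ft_force: [0.2, 1.4, 0.1]
width: 0.0852
gripper_force: 0.0
```

```bash
python3 st.py
python3 - <<'E'
from h import *
a=np.radians(97.9)
r=[]
for c in("top","side"):
    im=robot.camera(c);cv2.imwrite(f"pics/{c}4.png",im);L=(.5475,.0995,a);z=.113
    ctr=proj(c,[[.547,.1,.15]])[0];off=np.round(ctr-[40,40]).astype(int)
    cr=cv2.resize(im[off[1]:off[1]+80,off[0]:off[0]+80],None,fx=5,fy=5,interpolation=cv2.INTER_CUBIC)
    draw(cr,c,place(circ(.05,.015,60),*L,z),5,off,(0,255,0))
    t=np.linspace(0,1,12)[:,None];q=np.array([(-.038,-.025,.088),(.022,-.025,.088),(.022,.025,.088),(-.038,.025,.088)])
    for A,B in zip(q,np.roll(q,-1,0)): draw(cr,c,place(A+(B-A)*t,*L,z),5,off,(0,0,255))
    r.append(cr)
    for l in("laser","laser_front"): print(c,l,[v.round(4) for v in near(l,c,(.545,.12),.04)])
cv2.imwrite("pics/ov4.png",np.hstack(r))
E
```

```text
22.9 F [0.2  1.35 0.06] M [-0.07   0.016 -0.032] [ 0.5856 -0.1287  0.2913] xang 99.08 zax [ 0.0035 -0.0018 -1.    ]
top laser [array([0.5502, 0.0995, 0.1101])]
top laser_front []
side laser [array([0.5502, 0.0992, 0.1107])]
side laser_front [array([0.5435, 0.1372, 0.1777])]
```

View pics/ov4.png

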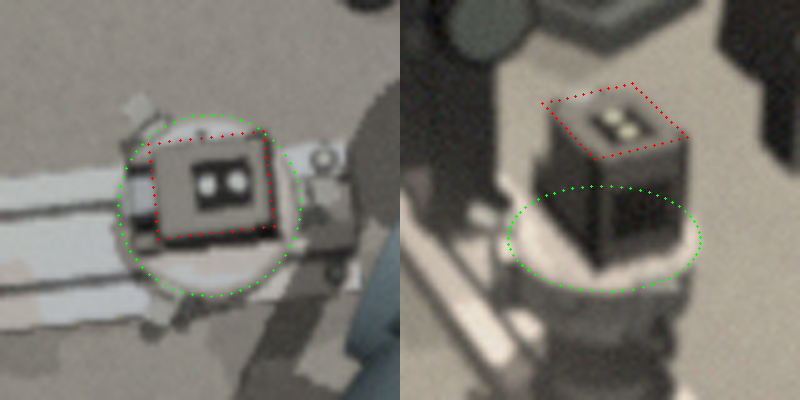

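The laser is level on the head, its window faces the collimator, and the rollers are over the rim. The arm is clear, so I'll hand in.

```bash
python3 -c "
from cell import robot
print(robot.hand_in())"
```

```text
the job is handed in; nothing more can be done
None
```

The grey laser is on the stand's three balls, held by the closed clips, with its window facing the collimator. I let go only once it sat rigidly with forces near zero, and handed in with the arm clear at about 23 s. I was not told how it was judged.

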